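# Power up the dryer console and hold its start dial

## Robot

A 6-joint arm with a two-finger parallel gripper is mounted at the origin on the work surface. World frame = base frame: x ahead of the robot, y to its left, z up, the work surface at z = 0. Lengths are in m, angles in rad, forces in N, time in s.
With the tool pointing down it reaches from about 0.375 to 0.975 m from the base axis. Payload 3.8 kg.
Tool frame: the origin (TCP) lies where the fingers leave the gripper's body, on its centre line; the fingertips stand 73 mm ahead of it and the grasp point (between the pads) lies 54 mm ahead of it; z points along the fingers, y is the line along which they close (so a half turn about z gives the same grasp; the last joint's range is limited). The gripper opens to 85 mm and grips with 20 to 120 N. Pads are 22 mm wide; open, the fingers measure 114 mm over their backs; the gripper's body (76 mm by 85 mm) begins 54 mm behind the grasp point. The pads swing forward as they close: fully open they stand 13 mm farther back than shut.
Start: joints at [1.166, 0.264, 1.604, -0, 1.274, -0.037], TCP at [0.243, 0.63, 0.304] pointing down, gripper open.
Joint ranges: [-2.63, 2.63], [-0.94, 2.18], [0.31, 2.57], [-1.31, 4.45], [0, 2.66], [-2.55, 2.55]. Speed limits (rad/s): [2.57, 2.57, 3.14, 3.14, 3.14, 3.14].

## Interface

Orientations are given as a rotation vector (axis times angle).
In Python, from workcell import read_state, viewer, bot gives the robot as it stands.
- The arm moves only by the tool jog_arm, never from a script. Its argument "increments" is a list that holds one entry, the list of rows, each a list of 7 numbers: the shift along the tool's x, y, z in units of 30 mm (1.0 is 30 mm), then the turn, a rotation vector about the tool's x, y, z in units of 6 degrees (1.0 is 6 degrees), then the opening, from -1 (shut) to 1 (fully open). A call has exactly 5 rows; each row shifts and turns the commanded pose from where the row before left it, along the tool's axes as they then stand; what a row does not reach is not made up. A row lasts 1/12 s, in which the tool goes at most 41.7 mm and 7.16 degrees, less where a joint would pass 70% of its speed; a pose out of reach is approached as far as the arm can. A call is refused whole if a number of a shift passes 1 or a number of a turn 1, either way. A call with a gripper value outside its range is refused whole. The fingers move at their own pace and stop on an object; "force" is the grip in N (left out, the last holds). Time passes only in rows, so rows that do not move let the fingers close, or fill a call up. It gives the time, the measured TCP pose, the force, the opening and the grip force at its end, in the units of the state.
- read_state(): the state, without advancing time (a new reading comes with each control period).
- viewer.read_camera(name): name is "side" or "top"; returns (picture, depth): 384x512x3 uint8, blue, green, red; 384x512 float32, m along the optical axis (not along the pixel's ray), 0 where there is no reading.
- viewer.camera_params(name): a dict with "fx", "fy", "cx", "cy" (pixels), "k1" (the pictures are not rectified: a ray, as slopes to the right and down, at radius r is drawn at 1 + k1 r^2 times it, then the intrinsics apply), "R" (3x3) and "t" (3): a world point X has camera coordinates R X + t. Camera axes: x right, y down, z forward; pixel columns grow to the right and rows downward; lengths in m; the calibration is good to about 2 mm. A picture is of the moment at which its call begins. camera_params takes no time and is no camera call.
- bot.finish_job(): hands the job in; it is judged then, once.
The state is a dict: "time": time; "q": joint angles; "joint_vel": joint speeds; "joint_torque": joint torques, N m; "tool_pos": TCP position; "tcp_rot": TCP orientation; "wrist_force": force on the tool from outside, world axes, zero at the start; "torque": the same for the moment, N m; "width": opening from 0.0 (shut) to 1.0 (fully open); "grip_force": force on a finger pad.
Only numpy, scipy, OpenCV 4.12 (cv2) and the standard library are available. Lean on these libraries where they do the work, as an engineer would, in place of code of your own. Each camera call takes 0.05 s, during which the arm holds its last target. There are 200 camera calls.

## Task

First switch the power isolator on by turning its handle clockwise from the ring to the dash until it clicks in. Then, on the dryer console, turn the spring-return timer dial clockwise past its first two clicks to the third (the mark with three dots) and hold it there against its spring with the gripper: it springs back if let go, so the program finishes while still holding it. Leave the round heat knob and the bottles, cup and carton alone.

Things in the scene. Friction and masses are not known exactly. Their poses are not given: they have to be found in the camera images.
- console: white dryer control console on its back, fixed, left or right; 170 (x) x 300 (y) x 70 mm high, controls on its flat top; origin at the centre of its underside, z up. In its frame the timer dial is at (-10, -70) mm, the round heat knob at (-10, +90) mm. Marks around the dial: a bare dash at rest, then clockwise dashes with one, two and three dots at the three detents
- timer_dial: the spring-return timer dial: white disc 76 mm across and 8 mm thick, and on it an upright straight grip bar (wing) 60 mm long (x), 14 mm thick (y), 36 mm high. Origin on its axis at the disc's underside, 70 mm above the counter; x axis along the bar to the end with the black pointer line, z up; turns with the dial
- dial_grip (a point): point on the timer dial's vertical axis inside the grip bar, 101 mm above the counter (the bar reaches from 78 to 114 mm); x axis along the bar towards the pointer, z up. Below the bar is the dial's 76 mm wide, 8 mm thick disc on the console's top
- dial_turn (a joint): angle of the timer dial, rad: 0 at rest, growing clockwise seen from above. Detents (clicks) at 0.4, 0.8, 1.2; stop at 1.6. A spring always drives it back to 0 when let go (0.18 N m at rest, 0.25 N m at the third detent, clicks of 0.07 N m on top); the clicks do not keep it. Pointer at yaw +0.6 in the console's frame at rest, -0.6 at the third detent
- heat_knob (a joint): angle of the heat knob, rad, 0 at the start: the plain round knob (48 mm wide, 25 mm high) on the console, to be left alone. It turns easily and stays where left
- isolator: power isolator: grey box with white face, fixed, 130 (x) x 110 (y) x 65 mm high, on the other side from the console, with one large black rotary handle on its top; origin at the centre of its underside, z up. Printed on the face: a ring at the off position, a dash at the on position
- iso_grip (a point): point on the isolator handle's vertical axis inside its grip bar, 101 mm above the counter. The bar is 72 mm long (x, pointing to the end with the white line), 18 mm thick (y), from 75 to 115 mm above the counter, on a 64 mm disc that is 10 mm thick
- iso_handle (a joint): angle of the isolator handle, rad: 0 off, 1.047 (60 degrees) on, growing as it turns clockwise seen from above; snaps into a detent at either end (needs about 0.17 N m to leave it) and stays there. Off: the white line at yaw +0.52 in the box's frame; on: at -0.52
- detergent: blue detergent bottle, 76 mm diameter, 200 mm tall, standing; origin at the centre of its underside; a bystander to leave alone
- scoop_cup: white open measuring cup, 70 mm diameter, 70 mm tall; origin at the centre of its underside; a bystander to leave alone
- carton: cardboard carton 80 x 130 x 100 mm; origin at the centre of its underside; a bystander to leave alone
- softener: small white bottle with a black cap, 60 mm diameter, 170 mm tall, standing; origin at the centre of its underside; a bystander to leave alone
Mind the look-alikes: they are no part of the job. What is shaped like the isolator but turquoise is not meant.

How it is judged:
On the way, in this order (a step that is already met when the one before it is completed fails the run):
1. the isolator is clicked on while the timer dial is at rest (value of joint iso_handle above 0.87 rad and value of joint dial_turn below 0.2 rad), for 0.2 s.
2. the timer dial is at its third detent, held by the fingers (value of joint dial_turn between 1.05 and 1.35 rad and contact force between the fingers and timer_dial above 2 N), for 0.3 s.
At the end, for the whole second after the job is handed in: isolator on (handle beyond 0.87 rad), timer dial held still by the fingers at its third detent (1.2 rad, within 0.15 rad), the fingers pressing on the dial with more than 2 N (all of step 2 and value of joint iso_handle above 0.87 rad and velocity of joint dial_turn between -0.15 and 0.15 rad/s); the arm keeps its last pose, push and grip.
It fails at once if the timer dial is turned while the isolator is still off (value of joint dial_turn above 0.25 rad and value of joint iso_handle below 0.7 rad).
It fails at once if the heat knob is turned (value of joint heat_knob above 0.25 rad or value of joint heat_knob below -0.25 rad).
It fails at once if a bystander is pushed away or knocked over (distance of any of detergent, scoop_cup, carton, softener from where it was at the start of the episode above 0.03 m or angle between any of detergent, scoop_cup, carton, softener's own z axis and vertical above 0.35 rad).
It also fails if it takes over 56 s, if anything falls off the work surface, if the arm or the gripper's body presses on something with over 40 N, if the wrist force passes 120 N, or if a joint passes its speed limit or range.

## Working session

There is one attempt and no reset: what is moved stays moved. The work goes in short steps, Python scripts to look and compute and a tool call to move; the robot and the scene stay as the last step left them, time stands still between calls to the robot, and variables do not carry over. Pictures are saved under pics/ and viewed, at most 10 in all, crops included, and the job is handed in when it is done.

Besides the shell and the picture viewer there is one more tool, called after ">>>" as a command line: name --argument value ..., lists and objects as JSON in quotes. jog_arm: Moves the arm, as the interface text tells. Its arguments: {"type":"object","properties":{"increments":{"type":"array","items":{"type":"array","items":{"type":"array","items":{"type":"number"}}}},"force":{"type":"number"}},"required":["increments"]}

```bash
ls; mkdir -p pics
python3 - <<'E'
from workcell import read_state, viewer
import cv2,numpy as np
print(read_state())
for n in("top","side"):
    im,d=viewer.read_camera(n); cv2.imwrite(f"pics/{n}0.png",im); np.save(f"{n}0.npy",d)
    print(viewer.camera_params(n))
E
```

```text
pics
{'time': 0.0, 'q': array([ 1.16610126e+00,  2.64774041e-01,  1.60539232e+00,  5.77088713e-05,
        1.27370733e+00, -3.68671840e-02]), 'joint_vel': array([ 1.01231867e-04, -6.14828984e-04,  4.89481395e-04, -2.01510673e-03,
       -1.02385402e-04,  2.49782420e-05]), 'joint_torque': array([ 2.55017178e-03, -5.15091598e+01, -3.67319691e+01,  4.10257223e-05,
        1.28810757e-02,  3.93764594e-05]), 'tool_pos': array([0.2424623 , 0.62933139, 0.30253788]), 'tcp_rot': array([-0.57445565, -3.08806032,  0.00347648]), 'wrist_force': array([0.21561301, 0.5721438 , 0.16836453]), 'torque': array([ 0.02355158, -0.02944208,  0.00945558]), 'grip_force': 0.0, 'width': 1.0025781632676298}
{'fx': 413.60180644400754, 'fy': 413.60180644400754, 'cx': 252.4948175572074, 'cy': 197.616389896363, 'k1': -0.032196102932185625, 'R': array([[ 0.01775544, -0.99983713, -0.00323406],
       [-0.98670735, -0.01699952, -0.16161569],
       [ 0.16153439,  0.00606063, -0.98684847]]), 't': array([0.00881023, 0.56759367, 1.62287895])}
{'fx': 356.1281320530202, 'fy': 356.1281320530202, 'cx': 256.47156084398136, 'cy': 189.59044801114575, 'k1': -0.06180316240836719, 'R': array([[ 8.72382718e-01, -4.88823271e-01,  4.51922146e-04],
       [-3.74284924e-01, -6.68564945e-01, -6.42597627e-01],
       [ 3.14418813e-01,  5.60421917e-01, -7.66203684e-01]]), 't': array([-0.48412135,  0.26675971,  1.30303566])}
```

View pics/top0.png

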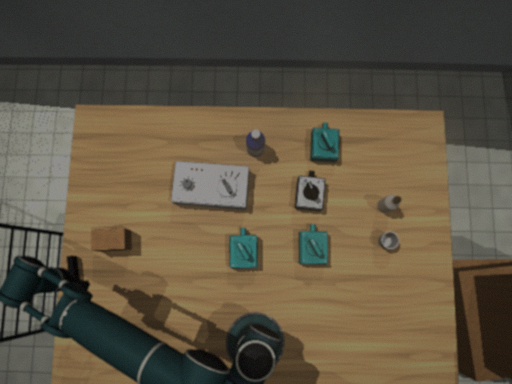

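View pics/side0.png

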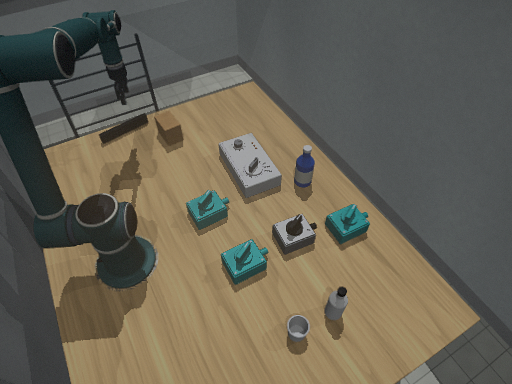

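The top view shows the console at about (211,186), with its dial at (228,185) and heat knob at (188,184). The grey/white isolator is at (311,192), with turquoise look-alikes at (244,250), (314,247) and (325,143). Next I'll measure these.

```bash
cat > h.py <<'E'
import numpy as np,cv2
from workcell import viewer
def ray(n,uv):
    p=viewer.camera_params(n); K=np.array([[p["fx"],0,p["cx"]],[0,p["fy"],p["cy"]],[0,0,1]])
    d=np.array([p["k1"],0,0,0])
    s=cv2.undistortPoints(np.float64(uv).reshape(-1,1,2),K,d).reshape(-1,2)
    R,t=np.array(p["R"]),np.array(p["t"])
    return -R.T@t, np.c_[s,np.ones(len(s))]@R
def plane(n,uv,z):
    c,r=ray(n,uv); return c+r*((z-c[2])/r[:,2])[:,None]
def proj(n,X):
    p=viewer.camera_params(n); X=np.atleast_2d(X)@np.array(p["R"]).T+p["t"]; s=X[:,:2]/X[:,2:]
    s=s*(1+p["k1"]*(s**2).sum(1,keepdims=True)); return s*[p["fx"],p["fy"]]+[p["cx"],p["cy"]]
def cloud(n,d):
    v,u=np.mgrid[:384,:512]; c,r=ray(n,np.c_[u.ravel(),v.ravel()]); return (c+r*d.reshape(-1,1)).reshape(384,512,3)
E
python3 - <<'E'
from h import *
for n in("top","side"):
    im=cv2.imread(f"pics/{n}0.png"); P=cloud(n,np.load(f"{n}0.npy"))
    hsv=cv2.cvtColor(im,cv2.COLOR_BGR2HSV)
    for name,(x,y),z in(("console",(.57,.1),.07),("iso",(.55,-.15),.065)):
        m=((hsv[...,1]<60)&(hsv[...,2]>90)&(abs(P[...,2]-z)<.012)).astype(np.uint8)
        cs=cv2.findContours(m,cv2.RETR_EXTERNAL,cv2.CHAIN_APPROX_NONE)[0]
        for c in cs:
            if cv2.contourArea(c)<100: continue
            w=plane(n,c.reshape(-1,2),z)[:,:2]
            (cx,cy),s,a=cv2.minAreaRect(np.float32(w*1000)); print(n,name,cx,cy,s,a,c.reshape(-1,2).mean(0))
    c=(228,185) if n=="top" else (252,165)
    i=(311,190) if n=="top" else (296,228)
    # bar-top points from depth
    for nm,(u,v),zlo,zhi in(("dial",c,.095,.125),("iso",i,.095,.125),("knob",(188,184) if n=="top" else (238,144),.085,.105)):
        Q=P[v-25:v+25,u-25:u+25].reshape(-1,3); Q=Q[(Q[:,2]>zlo)&(Q[:,2]<zhi)]
        (e,s,a)=cv2.minAreaRect(np.float32(Q[:,:2]*1000)) if len(Q)>3 else (0,0,0)
        print(n,nm,len(Q),Q.mean(0),e,s,a, "zmax",np.percentile(Q[:,2],95))
    a,b=((150,150,190,70) if n=="top" else (210,120,120,140)),5 if n=="top" else 5
    x,y,w,h=a; k=4
    cv2.imwrite(f"pics/{n}0c.png",cv2.resize(im[y:y+h,x:x+w],None,fx=k,fy=k,interpolation=cv2.INTER_CUBIC))
E
```

```text
top console 404.3771057128906 -521.6287231445312 (62.60151290893555, 67.25901794433594) 0.8592470288276672 [389.5625     239.97916667]
top console 590.9680786132812 -212.35325622558594 (104.0582504272461, 123.00607299804688) 84.31246948242188 [310.24528302 191.58490566]
top console 617.7837524414062 190.57098388671875 (298.6231384277344, 168.0343017578125) 86.73932647705078 [209.94196429 183.74553571]
top iso 592.2867431640625 -213.25433349609375 (104.21113586425781, 124.57202911376953) 84.56884765625 [310.25471698 191.58490566]
top iso 618.7652587890625 191.05703735351562 (299.6920471191406, 168.55191040039062) 86.7393569946289 [209.79111111 183.72      ]
top dial 58 [0.60176586 0.12049219 0.11341932] (603.2235717773438, 121.16044616699219) (59.188316345214844, 13.968244552612305) 30.449430465698242 zmax 0.11974256164209042
top iso 100 [ 0.59113706 -0.21147834  0.11277756] (591.6016845703125, -212.91049194335938) (72.87462615966797, 19.548547744750977) 25.34642219543457 zmax 0.11989250292574899
top knob 75 [0.61276845 0.2804307  0.09460771] (613.2102661132812, 281.4093017578125) (37
[... 952 characters left out ...]
1908264160156) 86.48917388916016 [249.27741935 160.23225806]
side iso 192.2232208251953 2174.422607421875 (792.9224853515625, 92.94793701171875) 0.7360081076622009 [67.04526749 13.86419753]
side dial 84 [0.60737273 0.15660336 0.10682178] (616.1627807617188, 194.06484985351562) (197.71363830566406, 49.4318733215332) 81.63606262207031 zmax 0.11759996861406505
side iso 113 [ 0.59139648 -0.21674862  0.11206627] (593.1036987304688, -213.91542053222656) (70.19808197021484, 18.903934478759766) 25.57792854309082 zmax 0.11890274622949883
side knob 70 [0.61347746 0.23679641 0.09490707] (612.9488525390625, 204.1453094482422) (198.5769500732422, 47.72610855102539) 84.84080505371094 zmax 0.10186270998905
```

View pics/top0c.png

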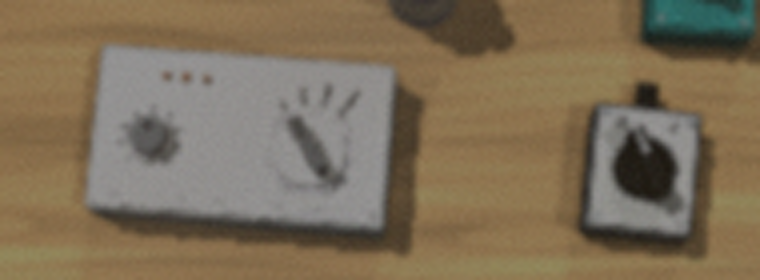

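View pics/side0c.png

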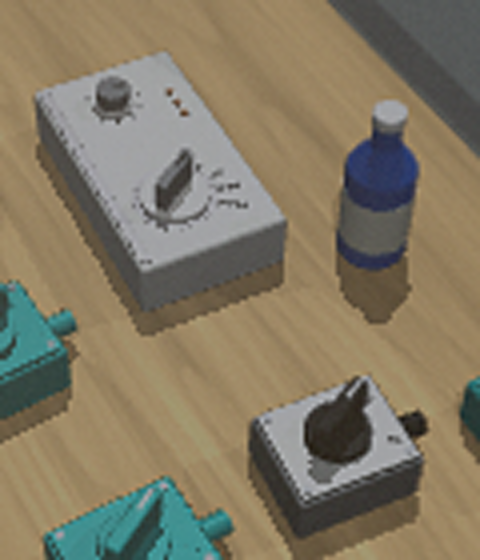

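>>> jog_arm --increments '[[[-0.9,-0.95,0,0,0,0,1],[-0.9,-0.95,0,0,0,0,1],[-0.9,-0.95,0,0,0,0,1],[-0.9,-0.95,0,0,0,0,1],[-0.9,-0.95,0,0,0,0,1]]]' --force 80

```text
time: 0.52
tool_pos: [0.3175, 0.4465, 0.3031]
tcp_rot: [-0.573, -3.088, 0.002]
wrist_force: [0.8, -1.3, 0.4]
width: 1.0
grip_force: 0.0
```

>>> jog_arm --increments '[[[-0.9,-0.95,0,0,0,0,1],[-0.9,-0.95,0,0,0,0,1],[-0.9,-0.95,0,0,0,0,1],[-0.9,-0.95,0,0,0,0,1],[-0.9,-0.95,0,0,0,0,1]]]'

```text
time: 0.93
tool_pos: [0.3921, 0.2649, 0.3035]
tcp_rot: [-0.574, -3.089, 0.0]
wrist_force: [0.7, -0.0, 0.7]
width: 1.003
grip_force: 0.0
```

>>> jog_arm --increments '[[[-0.9,-0.95,0,0,0,0,1],[-0.9,-0.95,0,0,0,0,1],[-0.9,-0.95,0,0,0,0,1],[-0.9,-0.95,0,0,0,0,1],[-0.9,-0.95,0,0,0,0,1]]]'

```text
time: 1.35
tool_pos: [0.4669, 0.0834, 0.3037]
tcp_rot: [-0.574, -3.088, -0.0]
wrist_force: [1.0, 1.1, 0.2]
width: 1.001
grip_force: 0.0
```

>>> jog_arm --increments '[[[-0.9,-0.95,0,0,0,0,1],[-0.9,-0.95,0,0,0,0,1],[-0.9,-0.95,0,0,0,0,1],[-0.9,-0.95,0,0,0,0,1],[-0.9,-0.95,0,0,0,0,1]]]'

```text
time: 1.77
tool_pos: [0.5417, -0.0982, 0.3035]
tcp_rot: [-0.575, -3.088, -0.0]
wrist_force: [0.7, -0.0, 0.8]
width: 1.002
grip_force: 0.0
```

>>> jog_arm --increments '[[[0,0,0,0,0,-1,1],[0,0,0,0,0,-1,1],[0,0,0,0,0,-1,1],[0,0,0,0,0,-1,1],[0,0,0,0,0,-1,1]]]'

```text
time: 2.18
tool_pos: [0.5413, -0.0964, 0.3032]
tcp_rot: [0.252, -3.13, -0.001]
wrist_force: [-0.3, -0.2, -1.0]
width: 0.997
grip_force: 0.0
```

>>> jog_arm --increments '[[[0,0,0,0,0,-1,1],[0,0,0,0,0,-1,1],[0,0,0,0,0,-0.7,1],[0,0,0,0,0,0,1],[0,0,0,0,0,0,1]]]'

```text
time: 2.6
tool_pos: [0.5414, -0.0961, 0.3034]
tcp_rot: [0.68, -3.066, -0.001]
wrist_force: [0.3, -0.2, -0.2]
width: 1.001
grip_force: 0.0
```

```bash
cat >> h.py <<'E'
from scipy.spatial.transform import Rotation as Ro
from workcell import read_state
def delta(xyz,yang):
    "tool-frame shift (units) and turn about tool z (units of 6 deg) to bring TCP to xyz with closing axis at yang deg, tool down"
    s=read_state(); R=Ro.from_rotvec(s["tcp_rot"]); a=np.radians(yang)
    T=np.c_[[-np.sin(a),np.cos(a),0],[np.cos(a),np.sin(a),0],[0,0,-1]]
    ya=np.degrees(np.arctan2(*R.as_matrix()[[1,0],1]))
    print("t %.2f"%s["time"],"pos",s["tool_pos"].round(4),"yang %.1f"%ya,"q6 %.2f"%s["q"][5],"w %.2f gf %.0f"%(s["width"],s["grip_force"]),"F",s["wrist_force"].round(1),"Mz %.2f"%s["torque"][2])
    print("shift",(R.inv().apply(np.array(xyz)-s["tool_pos"])/.03).round(2),"turn",(np.degrees((R.inv()*Ro.from_matrix(T)).as_rotvec())/6).round(2))
E
python3 -c "
from h import *
delta([.592,-.2135,.155],114.7)"
```

```text
t 2.60 pos [ 0.5414 -0.0961  0.3034] yang 115.0 q6 -2.23 w 1.00 gf 0 F [ 0.3 -0.2 -0.2] Mz 0.01
shift [ 0.12 -4.26  4.95] turn [ 0.   -0.01  0.05]
```

>>> jog_arm --increments '[[[0.02,-0.85,0,0,0,0,1],[0.02,-0.85,0,0,0,0,1],[0.03,-0.86,0,0,0,0,1],[0.03,-0.85,0,0,0,0,1],[0.02,-0.85,0,0,0,0,1]]]'

```text
time: 3.02
tool_pos: [0.5929, -0.2144, 0.3036]
tcp_rot: [0.68, -3.067, -0.0]
wrist_force: [0.1, 0.4, -0.4]
width: 0.999
grip_force: 0.0
```

>>> jog_arm --increments '[[[0,0,0.5,0,0,0,1],[0,0,0.5,0,0,0,1],[0,0,0.5,0,0,0,1],[0,0,0.5,0,0,0,1],[0,0,0,0,0,0,1]]]'

```text
time: 3.43
tool_pos: [0.5906, -0.2127, 0.2397]
tcp_rot: [0.679, -3.061, -0.006]
wrist_force: [-1.3, 0.4, -1.0]
width: 1.0
grip_force: 0.0
```

```bash
python3 -c "
from h import *
delta([.592,-.2135,.155],114.7)
im,_=viewer.read_camera('side');cv2.imwrite('pics/s1.png',cv2.resize(im[130:300,210:390],None,fx=3,fy=3,interpolation=cv2.INTER_CUBIC))"
```

```text
t 3.43 pos [ 0.5906 -0.2127  0.2397] yang 115.0 q6 -2.39 w 1.00 gf 0 F [-1.3  0.4 -1. ] Mz -0.01
shift [-0.04 -0.06  2.82] turn [ 0.05 -0.05  0.05]
```

View pics/s1.png

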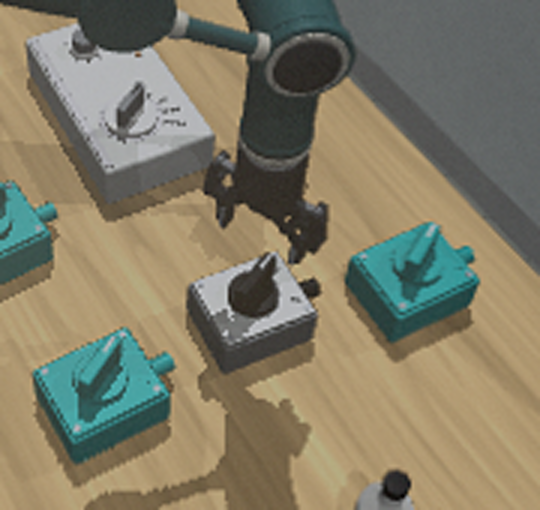

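The crop shows the open gripper straddling the isolator handle at about (255,285), fingers on either side across the bar. I'll descend and grip.

>>> jog_arm --increments '[[[-0.03,-0.05,0.6,0,0,0,1],[0,0,0.6,0,0,0,1],[0,0,0.6,0,0,0,1],[0,0,0.6,0,0,0,1],[0,0,0.3,0,0,0,1]]]'

```text
time: 3.9
tool_pos: [0.5937, -0.2141, 0.1618]
tcp_rot: [0.682, -3.066, -0.001]
wrist_force: [-0.2, 0.4, 0.4]
width: 1.0
grip_force: 0.0
```

>>> jog_arm --increments '[[[0,0,0,0,0,0,1],[0,0,0,0,0,0,1],[0,0,0,0,0,0,1],[0,0,0,0,0,0,1],[0,0,0,0,0,0,1]]]'

```text
time: 4.32
tool_pos: [0.595, -0.2147, 0.1645]
tcp_rot: [-0.683, 3.064, -0.002]
wrist_force: [-0.4, -0.5, -0.7]
width: 0.996
grip_force: 0.0
```

```bash
python3 -c "
from h import *
delta([.592,-.2135,.155],114.7)"
```

```text
t 4.32 pos [ 0.595  -0.2147  0.1645] yang 115.1 q6 -2.40 w 1.00 gf 0 F [-0.4 -0.5 -0.7] Mz -0.01
shift [0.07 0.08 0.32] turn [-0.02  0.02  0.07]
```

Fine correction, then close.

>>> jog_arm --increments '[[[0.07,0.08,0.3,0,0,0.07,1],[0,0,0,0,0,0,1],[0,0,0,0,0,0,-1],[0,0,0,0,0,0,-1],[0,0,0,0,0,0,-1]]]'

```text
time: 4.73
tool_pos: [0.5912, -0.2131, 0.1539]
tcp_rot: [0.672, -3.069, 0.0]
wrist_force: [0.3, 0.4, -0.1]
width: 0.605
grip_force: 0.0
```

>>> jog_arm --increments '[[[0,0,0,0,0,0,-1],[0,0,0,0,0,0,-1],[0,0,0,0,0,0,-1],[0,0,0,0,0,0,-1],[0,0,0,0,0,0,-1]]]'

```text
time: 5.15
tool_pos: [0.5913, -0.2131, 0.1542]
tcp_rot: [-0.672, 3.069, -0.0]
wrist_force: [-1.8, -0.1, 1.8]
width: 0.203
grip_force: 78.9
```

```bash
python3 -c "
from h import *
delta([.592,-.2135,.155],114.7)"
```

```text
t 5.15 pos [ 0.5913 -0.2131  0.1542] yang 114.7 q6 -2.39 w 0.20 gf 79 F [-1.8 -0.1  1.8] Mz 0.00
shift [-0.02 -0.02 -0.03] turn [-0.  0.  0.]
```

>>> jog_arm --increments '[[[0,0,0,0,0,0.6,-1],[0,0,0,0,0,0.8,-1],[0,0,0,0,0,0.8,-1],[0,0,0,0,0,0.8,-1],[0,0,0,0,0,0.8,-1]]]'

```text
time: 5.57
tool_pos: [0.5912, -0.2127, 0.1542]
tcp_rot: [0.046, -3.141, -0.001]
wrist_force: [-1.2, 2.5, 3.4]
width: 0.202
grip_force: 78.9
```

>>> jog_arm --increments '[[[0,0,0,0,0,0.8,-1],[0,0,0,0,0,0.8,-1],[0,0,0,0,0,0.8,-1],[0,0,0,0,0,0.8,-1],[0,0,0,0,0,0.8,-1]]]'

```text
time: 5.98
tool_pos: [0.5913, -0.2121, 0.1542]
tcp_rot: [-0.609, -3.082, -0.003]
wrist_force: [-0.5, 4.0, 2.5]
width: 0.202
grip_force: 79.1
```

>>> jog_arm --increments '[[[0,0,0,0,0,0.8,-1],[0,0,0,0,0,0.8,-1],[0,0,0,0,0,0.6,-1],[0,0,0,0,0,0,-1],[0,0,0,0,0,0,-1]]]'

```text
time: 6.4
tool_pos: [0.5914, -0.2119, 0.1542]
tcp_rot: [-0.952, -2.994, -0.003]
wrist_force: [-0.4, 5.8, 2.2]
width: 0.201
grip_force: 79.1
```

```bash
python3 -c "
from h import *
delta([.592,-.2135,.155],54.7)"
```

```text
t 6.40 pos [ 0.5914 -0.2119  0.1542] yang 54.7 q6 -1.34 w 0.20 gf 79 F [-0.4  5.8  2.2] Mz -0.00
shift [-0.05 -0.03 -0.03] turn [ 0.02 -0.01  0.  ]
```

>>> jog_arm --increments '[[[0,0,0,0,0,0,-1],[0,0,0,0,0,0,1],[0,0,0,0,0,0,1],[0,0,0,0,0,0,1],[0,0,0,0,0,0,1]]]'

```text
time: 6.82
tool_pos: [0.5911, -0.2134, 0.1538]
tcp_rot: [0.952, 2.994, -0.0]
wrist_force: [-0.1, 1.3, -0.2]
width: 0.753
grip_force: 0.0
```

>>> jog_arm --increments '[[[0,0,0,0,0,0,1],[0,0,0,0,0,0,1],[0,0,-0.5,0,0,0,1],[0,0,-0.8,0,0,0,1],[0,0,-0.9,0,0,0,1]]]'

```text
time: 7.23
tool_pos: [0.5899, -0.2127, 0.2185]
tcp_rot: [-0.951, -2.99, -0.0]
wrist_force: [-0.7, -0.7, -0.2]
width: 0.999
grip_force: 0.0
```

>>> jog_arm --increments '[[[0,0,-0.9,0,0,0,1],[0,0,-0.9,0,0,-1,1],[0,0,0,0,0,-1,1],[0,0,0,0,0,-1,1],[0,0,0,0,0,-1,1]]]'

```text
time: 7.65
tool_pos: [0.5915, -0.2134, 0.2752]
tcp_rot: [0.301, 3.125, -0.001]
wrist_force: [-0.9, 0.1, -0.3]
width: 1.002
grip_force: 0.0
```

>>> jog_arm --increments '[[[0,0,0,0,0,-1,1],[0,0,0,0,0,-1,1],[0,0,0,0,0,-1,1],[0,0,0,0,0,-1,1],[0,0,0,0,0,-1,1]]]'

```text
time: 8.07
tool_pos: [0.5911, -0.2133, 0.2739]
tcp_rot: [0.518, -3.098, 0.0]
wrist_force: [0.3, -0.1, 0.1]
width: 0.997
grip_force: 0.0
```

>>> jog_arm --increments '[[[0,0,0,0,0,-1,1],[0,0,0,0,0,-0.9,1],[0,0,0,0,0,0,1],[0,0,0,0,0,0,1],[0,0,0,0,0,0,1]]]'

```text
time: 8.48
tool_pos: [0.5911, -0.2132, 0.2739]
tcp_rot: [0.812, -3.035, 0.0]
wrist_force: [0.3, -0.6, -0.2]
width: 0.997
grip_force: 0.0
```

```bash
python3 -c "
from h import *
delta([.6045,.121,.155],120.8)"
```

```text
t 8.48 pos [ 0.5911 -0.2132  0.2739] yang 120.0 q6 -2.48 w 1.00 gf 0 F [ 0.3 -0.6 -0.2] Mz -0.03
shift [-5.95  9.43  3.96] turn [-0.   -0.   -0.14]
```

>>> jog_arm --increments '[[[-0.54,0.86,0,0,0,0,1],[-0.54,0.86,0,0,0,0,1],[-0.54,0.86,0,0,0,0,1],[-0.54,0.86,0,0,0,0,1],[-0.54,0.86,0,0,0,0,1]]]'

```text
time: 8.9
tool_pos: [0.5964, -0.0597, 0.274]
tcp_rot: [-0.812, 3.035, -0.0]
wrist_force: [0.5, 0.0, 0.7]
width: 1.0
grip_force: 0.0
```

>>> jog_arm --increments '[[[-0.54,0.86,0,0,0,0,1],[-0.54,0.86,0,0,0,0,1],[-0.54,0.86,0,0,0,0,1],[-0.54,0.86,0,0,0,0,1],[-0.54,0.86,0,0,0,-0.14,1]]]'

```text
time: 9.32
tool_pos: [0.6018, 0.0928, 0.274]
tcp_rot: [-0.835, 3.028, -0.0]
wrist_force: [0.7, 0.5, 0.8]
width: 1.001
grip_force: 0.0
```

>>> jog_arm --increments '[[[-0.54,0.84,0,0,0,0,1],[0,0,0,0,0,0,1],[0,0,0,0,0,0,1],[0,0,0.3,0,0,0,1],[0,0,0.3,0,0,0,1]]]'

```text
time: 9.73
tool_pos: [0.6033, 0.1204, 0.2559]
tcp_rot: [-0.836, 3.027, -0.001]
wrist_force: [0.5, -0.1, 0.1]
width: 0.999
grip_force: 0.0
```

```bash
python3 -c "
from h import *
delta([.6045,.121,.155],120.8)
im,_=viewer.read_camera('side');cv2.imwrite('pics/s2.png',cv2.resize(im[60:260,190:370],None,fx=3,fy=3,interpolation=cv2.INTER_CUBIC))
im,d=viewer.read_camera('top');P=cloud('top',d)
Q=P[165:215,286:336].reshape(-1,3);Q=Q[(Q[:,2]>.095)&(Q[:,2]<.125)];print(len(Q),cv2.minAreaRect(np.float32(Q[:,:2]*1000)))"
```

```text
t 9.73 pos [0.6033 0.1204 0.2559] yang 120.9 q6 -1.95 w 1.00 gf 0 F [ 0.5 -0.1  0.1] Mz -0.01
shift [-0.04  0.    3.36] turn [-0.01  0.01  0.01]
86 ((592.2339477539062, -213.2693328857422), (17.497724533081055, 73.7505874633789), 55.00224304199219)
```

View pics/s2.png

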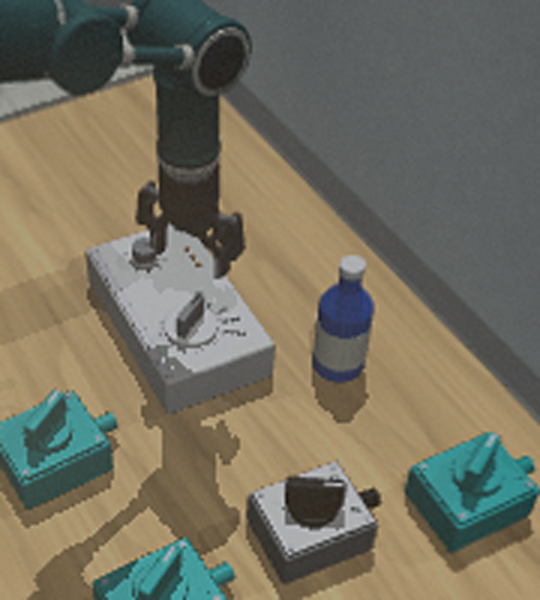

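The handle, at about (315,495) in the crop, now points to the dash. The depth fit puts it at yaw -35°, so the isolator is on. The gripper is above the dial with the bottle clear, so I'll descend.

>>> jog_arm --increments '[[[-0.03,0,0.7,0,0,0,1],[0,0,0.7,0,0,0,1],[0,0,0.7,0,0,0,1],[0,0,0.6,0,0,0,1],[0,0,0.3,0,0,0,1]]]'

```text
time: 10.25
tool_pos: [0.6019, 0.1203, 0.1626]
tcp_rot: [0.834, -3.024, -0.001]
wrist_force: [-0.2, -1.0, -0.4]
width: 1.003
grip_force: 0.0
```

>>> jog_arm --increments '[[[0,0,0,0,0,0,1],[0,0,0,0,0,0,1],[0,0,0,0,0,0,1],[0,0,0,0,0,0,1],[0,0,0,0,0,0,1]]]'

```text
time: 10.67
tool_pos: [0.6046, 0.1218, 0.1676]
tcp_rot: [-0.837, 3.025, -0.001]
wrist_force: [-0.0, 0.3, 0.2]
width: 0.998
grip_force: 0.0
```

```bash
python3 -c "
from h import *
delta([.6045,.121,.155],120.8)"
```

```text
t 10.67 pos [0.6046 0.1218 0.1676] yang 120.9 q6 -1.95 w 1.00 gf 0 F [-0.   0.3  0.2] Mz 0.02
shift [ 0.02 -0.02  0.42] turn [-0.01  0.03  0.02]
```

>>> jog_arm --increments '[[[0,0,0.4,0,0,0,1],[0,0,0,0,0,0,1],[0,0,0,0,0,0,-1],[0,0,0,0,0,0,-1],[0,0,0,0,0,0,-1]]]'

```text
time: 11.08
tool_pos: [0.6036, 0.1218, 0.1538]
tcp_rot: [0.838, -3.028, -0.0]
wrist_force: [-0.5, 0.2, 0.3]
width: 0.607
grip_force: 0.0
```

>>> jog_arm --increments '[[[0,0,0,0,0,0,-1],[0,0,0,0,0,0,-1],[0,0,0,0,0,0,-1],[0,0,0,0,0,0,-1],[0,0,0,0,0,0,-1]]]'

```text
time: 11.5
tool_pos: [0.6038, 0.1216, 0.1543]
tcp_rot: [-0.838, 3.027, -0.0]
wrist_force: [0.0, -1.0, 2.1]
width: 0.15
grip_force: 78.7
```

```bash
python3 -c "
from h import *
delta([.6045,.121,.155],120.8)"
```

```text
t 11.50 pos [0.6038 0.1216 0.1543] yang 120.9 q6 -1.95 w 0.15 gf 79 F [ 0.  -1.   2.1] Mz 0.05
shift [-0.01 -0.03 -0.02] turn [-0.    0.    0.02]
```

>>> jog_arm --increments '[[[0,0,0,0,0,0.6,-1],[0,0,0,0,0,0.8,-1],[0,0,0,0,0,0.8,-1],[0,0,0,0,0,0.8,-1],[0,0,0,0,0,0.8,-1]]]'

```text
time: 11.92
tool_pos: [0.6038, 0.1218, 0.1543]
tcp_rot: [-0.217, 3.134, 0.0]
wrist_force: [-0.8, -0.1, 2.2]
width: 0.148
grip_force: 78.8
```

>>> jog_arm --increments '[[[0,0,0,0,0,0.8,-1],[0,0,0,0,0,0.8,-1],[0,0,0,0,0,0.8,-1],[0,0,0,0,0,0.8,-1],[0,0,0,0,0,0.8,-1]]]'

```text
time: 12.33
tool_pos: [0.6038, 0.122, 0.1542]
tcp_rot: [0.439, 3.11, 0.001]
wrist_force: [-0.1, 0.5, 2.8]
width: 0.152
grip_force: 78.8
```

>>> jog_arm --increments '[[[0,0,0,0,0,0.8,-1],[0,0,0,0,0,0.8,-1],[0,0,0,0,0,0.8,-1],[0,0,0,0,0,0.8,-1],[0,0,0,0,0,0.5,-1]]]'

```text
time: 12.75
tool_pos: [0.6039, 0.1222, 0.1543]
tcp_rot: [1.029, 2.968, 0.001]
wrist_force: [-0.4, 1.3, 1.6]
width: 0.151
grip_force: 78.8
```

>>> jog_arm --increments '[[[0,0,0,0,0,0,-1],[0,0,0,0,0,0,-1],[0,0,0,0,0,0,-1],[0,0,0,0,0,0,-1],[0,0,0,0,0,0,-1]]]'

```text
time: 13.17
tool_pos: [0.6039, 0.1222, 0.1542]
tcp_rot: [1.023, 2.97, 0.001]
wrist_force: [0.0, 4.0, 3.0]
width: 0.152
grip_force: 78.8
```

```bash
python3 -c "
from h import *
delta([.6045,.121,.155],52.1)
im,d=viewer.read_camera('side');cv2.imwrite('pics/s3.png',cv2.resize(im[100:230,200:340],None,fx=4,fy=4,interpolation=cv2.INTER_CUBIC))"
```

```text
t 13.17 pos [0.6039 0.1222 0.1542] yang 52.0 q6 -0.75 w 0.15 gf 79 F [0. 4. 3.] Mz 0.28
shift [-0.04 -0.02 -0.03] turn [ 0.01  0.   -0.02]
```

View pics/s3.png

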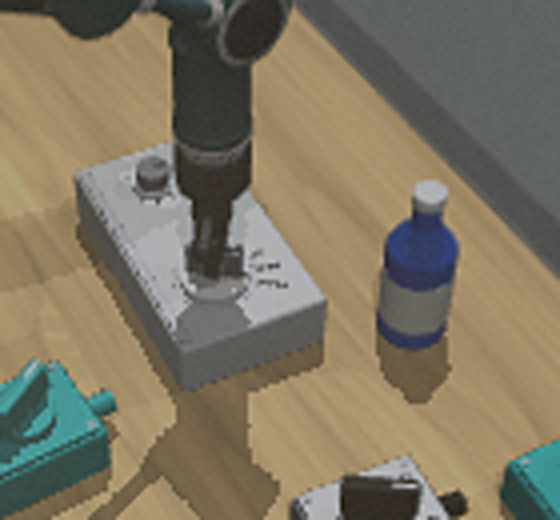

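The fingers hold the dial bar at about (215,265). The tool has turned 69° (1.2 rad), and the wrist moment of 0.28 N m matches the spring torque at the third detent. Handing in.

```bash
python3 -c "
from workcell import bot
print(bot.finish_job())"
```

```text
the job is handed in; nothing more can be done
None
```

I switched the isolator on (handle measured at yaw -35°, the on position), turned the timer dial 1.2 rad to its third detent, and handed the job in with the gripper still holding it at 79 N; no verdict was returned.

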